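# Open up the notched stop of a test jig and load a charger

## Robot

A 6-joint arm with a two-finger parallel gripper is mounted at the origin on the work surface; the furniture and walls round the work are solid. World frame = base frame: x ahead of the robot, y to its left, z up, the work surface at z = 0. Lengths are in m, angles in rad, forces in N, time in s.
With the tool pointing down it reaches from about 0.425 to 0.95 m from the base axis. Payload 3.5 kg.
Tool frame: the origin (TCP) lies midway between the tips of the shut fingers; the grasp point (between the pads) lies 19 mm behind it; z points along the fingers, y is the line along which they close (so a half turn about z gives the same grasp; the last joint's range is limited). The gripper opens to 85 mm and grips with 20 to 120 N. Pads are 22 mm wide; open, the fingers measure 114 mm over their backs; the gripper's body (76 mm by 85 mm) begins 54 mm behind the grasp point. The pads swing forward as they close: fully open they stand 13 mm farther back than shut.
Start: joints at [1.188, 0.286, 1.577, -0, 1.279, -0.15], TCP at [0.156, 0.657, 0.231] pointing down, gripper open.
Joint ranges: [-2.77, 2.77], [-0.9, 2.22], [0.21, 2.48], [-1.53, 4.67], [0.24, 2.81], [-2.84, 2.84]. Speed limits (rad/s): [2.79, 2.79, 3.14, 3.14, 3.14, 3.14].

## Interface

Orientations are given as a unit quaternion [x, y, z, w].
In Python, from plant import get_state, read_camera, ctrl gives the robot as it stands.
- The arm moves only by the shell command python3 -m crank 'ROWS' [FORCE]. ROWS is JSON, a list of rows, each a list of 3 entries, a list of its own where there are three numbers: the shift along the tool's x, y, z in mm, then the turn about the tool's z in degrees, then the closure in counts, from 0 (fully open) to 255 (shut). In form: [[[tx, ty, tz], yaw, claw], ...]. A call has 1 to 10 rows; each row is the pose to reach, as a shift and turn from the pose commanded when the call began, along the tool's axes at that moment; what a row does not reach only later rows make up. A row lasts 1/10 s, in which the tool goes at most 50 mm and 8.59 degrees, less where a joint would pass 70% of its speed; a pose out of reach is approached as far as the arm can. A call with a gripper value outside its range is refused whole. The fingers move at their own pace and stop on an object; FORCE is the grip in N (left out, the last holds). Time passes only in rows, so rows that repeat a pose let the fingers close. It gives the time, the measured TCP pose, the force, the opening and the grip force at its end, in the units of the state.
- get_state(): the state, without advancing time (a new reading comes with each control period).
- read_camera(name): name is "side" or "top"; returns a dict with "frame" (400x640x3 uint8, blue, green, red), "range_z" (400x640 float32, m along the optical axis (not along the pixel's ray), 0 where there is no reading), "vfov" (degrees; the focal length in pixels is half the picture's height over the tangent of half this angle, whatever the lens; pixels are square), "cx", "cy" (the principal point, pixels), "origin" and "orientation" of the camera in the world. Camera axes: x right, y down, z forward; pixel columns grow to the right and rows downward; lengths in m; the calibration is good to about 2 mm. A picture is of the moment at which its call begins.
- ctrl.sign_off(): hands the job in; it is judged then, once.
The state is a dict: "time": time; "qpos": joint angles; "dq": joint speeds; "joint_efforts": joint torques, N m; "eef_pos": TCP position; "tcp_rot": TCP orientation; "contact_force": force on the tool from outside, world axes, zero at the start; "wrist_torque": the same for the moment, N m; "opening": opening from 0.0 (shut) to 1.0 (fully open); "finger_force": force on a finger pad.
Only numpy, scipy, OpenCV 4.12 (cv2) and the standard library are available. Lean on these libraries where they do the work, as an engineer would, in place of code of your own. Each camera call takes 0.05 s, during which the arm holds its last target. There are 200 camera calls.

## Task

The jig is set for a smaller unit. Move its orange stop away from the blue fence by two notches, one notch at a time: lift it by the fin that is free, let it drop into the middle notch and let go, then take it by its other fin (the bridge is in the way of the first) and drop it into the last notch. Then set the black charger down gently, flat on the rails, lengthways between the blue fence and the stop plate, and leave it there without disturbing the tape roll or the solder reel.

Things in the scene. Friction and masses are not known exactly. Their poses are not given: they have to be found in the camera images.
- jig: Fixed jig: 84 x 268 x 10 mm base, two dark rails (14 wide, 24 mm apart) along its y, tops 36 mm above the bench. Origin: on the bench under the opened bay's middle; z up. Blue fence face at y = -52 mm (60 wide, top 66 mm up); rails run to y = +204 mm. Rail tops have notches 13 long, 8 mm deep at y = +2, +46, +90, +134, +178 mm.
- jig_bay (a point): Middle of the opened bay, on the plane of the rail tops (36 mm above the bench), axes as the jig's. With the stop in the last notch the bay is 104 mm long, from the blue fence to the stop plate; nothing stands beside it.
- jig_bridge (a point): Middle of the underside of the fixed grey bridge, 84 mm above the bench, at y = +90 mm in the jig's frame. The bridge is 30 mm long along the rails, 82 mm wide over its legs, 6 mm thick. The stop bar and its fins pass beneath it, fingers do not.
- fin_front (a point): Centre of the stop bar's front orange fin (next to the stop plate); bar's axes: y along it away from the fence, z up. Fin 10 mm thick (x), 30 long (y), spans 36 to 66 mm above the bench when seated (centre 51 mm). Seated y in the jig's frame: +2 mm (start), +46 (middle), +90 (last, then under the bridge), 2.5 mm play. Stop plate: 60 wide, 8 thick, top 66 mm up, fence-side face 38 mm before here.
- fin_rear (a point): Centre of the stop bar's rear orange fin, like the front one, 88 mm from it along the bar's +y. It is under the bridge at the start and clear beyond it from the middle notch on.
- stop_bar: The loose stop bar (about 140 g, 20 wide, 22 mm tall) that carries both fins; origin at its underside half-way between them. It lies between the rails, 2 mm play each side, and hangs in the notches by 8 mm round cross pins, one right below each fin. It must rise more than 8 mm to leave the notches; a fin under the bridge touches it after 18 mm of rise.
- charger_mid (a point): Centre of the black charger, a box 60 mm (its x) by 85 mm (its y) by 48 mm tall, 0.16 kg, lying flat on the bench (centre 24 mm up) with its display showing. It goes on the rail tops with its y along the jig's y, either way round; the opened bay is 104 mm long.
- charger: The same charger; origin at the centre of its underside.
- tape: Bystander: roll of white tape, 66 mm across, 19 mm tall; origin at the centre of its underside.
- reel: Bystander: reel of solder with blue flanges, 58 mm across, 38 mm tall; origin at the centre of its underside.

How it is judged:
By the outcome, as a careful person would: the job done as asked, in the order asked, and still so for the second after the job is handed in, with the robot touching nothing.
It also fails if it takes over 72 s, if anything falls off the work surface, if the arm or the gripper's body presses on something with over 40 N, if the wrist force passes 120 N, or if a joint passes its speed limit or range.

## Working session

There is one attempt and no reset: what is moved stays moved. The work goes in short steps, Python scripts to look and compute and a shell command to move; the robot and the scene stay as the last step left them, time stands still between calls to the robot, and variables do not carry over. Pictures are saved under pics/ and viewed, at most 10 in all, crops included, and the job is handed in when it is done.

```bash
mkdir -p pics; ls; cat > h.py <<'E'
import numpy as np, cv2
from scipy.spatial.transform import Rotation as R
from plant import get_state, read_camera, ctrl
def cloud(d):
    f=200/np.tan(np.radians(d["vfov"])/2)
    v,u=np.mgrid[0:400,0:640]
    z=d["range_z"]
    p=np.stack([(u-d["cx"])/f*z,(v-d["cy"])/f*z,z],-1)
    return p@R.from_quat(d["orientation"]).as_matrix().T+np.array(d["origin"])
E
python3 - <<'E'
from h import *
s=get_state(); print({k:np.round(v,3) for k,v in s.items()})
for n in("top","side"):
    d=read_camera(n); cv2.imwrite(f"pics/{n}0.png",d["frame"]); np.savez(f"{n}0.npz",**d)
    print(n,d["vfov"],d["cx"],d["cy"],d["origin"],d["orientation"],(d["range_z"]>0).mean())
E
```

```text
pics
{'time': np.float64(0.0), 'qpos': array([ 1.188,  0.287,  1.578,  0.   ,  1.279, -0.15 ]), 'dq': array([ 0.002,  0.   ,  0.   , -0.001,  0.001,  0.   ]), 'joint_efforts': array([-1.0000e-03, -4.0600e+01, -2.9262e+01, -0.0000e+00,  6.0000e-03,
        0.0000e+00]), 'eef_pos': array([0.155, 0.656, 0.23 ]), 'tcp_rot': array([ 0.116,  0.993, -0.001, -0.   ]), 'contact_force': array([ 0.476, -0.566,  0.426]), 'wrist_torque': array([-0.003, -0.015, -0.029]), 'finger_force': np.float64(0.0), 'opening': np.float64(1.001)}
top 53.700542377372834 323.6009819897667 198.97952910017844 [ 0.48699628 -0.0012239   0.92334236] [-0.70211683  0.71137656 -0.01520857  0.02727718] 0.99577734375
side 52.85373756794014 327.6328190502661 191.8391485875085 [0.26185259 0.6565445  0.51406419] [-0.17237008  0.85773262 -0.47421722  0.09849531] 0.9960859375
```

View pics/top0.png

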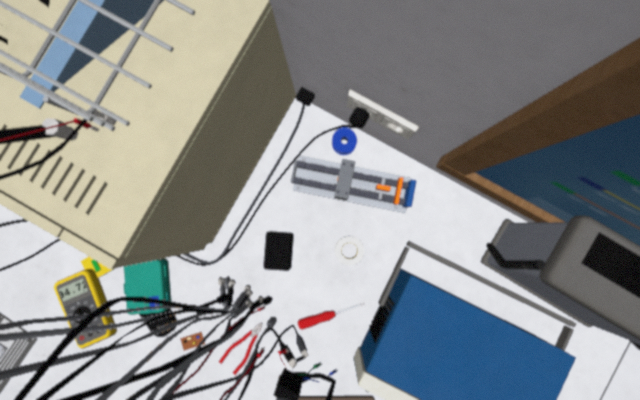

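View pics/side0.png

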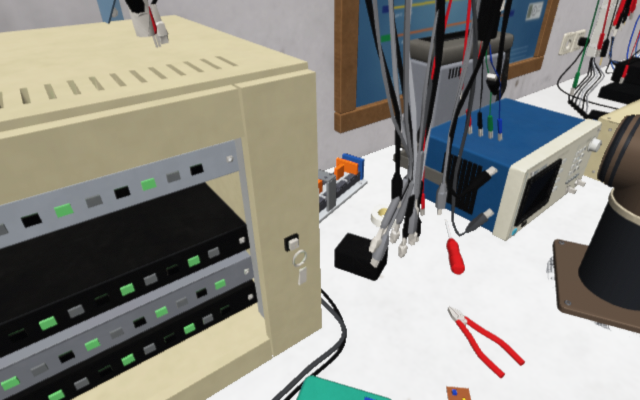

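Top view: the jig is centred near (355,183), with its fence at (411,193), the orange plate at (400,190) and the front fin at (384,188). The bridge is at (345,180), the charger at (279,250), the tape at (349,249) and the reel at (344,141). In the side view the rack hides most of the jig. Hanging cables stand near the charger.

```bash
cat >> h.py <<'E'
def comps(d,P,m,amin=15):
    n,l,st,c=cv2.connectedComponentsWithStats(m.astype(np.uint8))
    for i in range(1,n):
        if st[i,4]>=amin: yield st[i,4],c[i],l==i
def masks(f):
    b,g,r=[f[...,i].astype(int) for i in range(3)]
    return dict(orange=(r>180)&(b<90)&(g>70)&(g<170),blue=(b>120)&(r<70)&(g<110),black=(b<45)&(g<45)&(r<45))
def rect(P,m):
    q=P[m][:,:2]; return cv2.minAreaRect((q*1000).astype(np.float32))
E
python3 - <<'E'
from h import *
d=dict(np.load("top0.npz")); P=cloud(d); np.save("P0.npy",P)
print("bench",np.median(P[230:240,300:320],axis=(0,1)))
M=masks(d["frame"])
for k,m in M.items():
    mm=m.copy(); mm[:120]=0; mm[290:]=0; mm[:,:255]=0; mm[:,430:]=0
    for a,c,l in comps(d,P,mm):
        q=P[l]; print(k,a,c.round(1),"z",np.percentile(q[:,2],[5,50,95]).round(3),"med",np.median(q,0).round(3),rect(P,l))
# jig by height
reg=np.zeros((400,640),bool); reg[150:215,285:420]=1
for lo,hi,n in((.004,.016,'base'),(.030,.042,'rail'),(.075,.1,'bridge'),(.055,.072,'fins/fence')):
    l=reg&(P[...,2]>lo)&(P[...,2]<hi); print(n,l.sum(),rect(P,l))
l=np.zeros((400,640),bool); l[225:275,255:305]=1; l&=(P[...,2]>.035)&(P[...,2]<.06); print("charger",l.sum(),rect(P,l),np.median(P[l],0))
for n,(a,b,c,e) in dict(tape=(232,268,330,370),reel=(122,158,325,362)).items():
    l=np.zeros((400,640),bool); l[a:b,c:e]=1; l&=(P[...,2]>.012)&(P[...,2]<.05); print(n,l.sum(),rect(P,l))
# rack, cables heights: map tall things by world xy grid
H=P[...,2]
for x in np.arange(.95,.2,-.05):
    print(round(x,2),[int(100*np.nanmax(np.append(H[(abs(P[...,0]-x)<.025)&(abs(P[...,1]-y)<.025)],-.01))) for y in np.arange(.7,-.45,-.05)])
E
```

```text
bench [0.46020068 0.04807332 0.00057769]
orange 97 [398.2 190.6] z [0.062 0.066 0.068] med [ 0.556 -0.149  0.066] ((554.2653198242188, -152.0157470703125), (12.762749671936035, 55.74094009399414), 79.46491241455078)
orange 58 [383.1 187.3] z [0.057 0.066 0.069] med [ 0.563 -0.116  0.066] ((532.1005249023438, -61.34794616699219), (20.96414566040039, 148.85450744628906), 28.860103607177734)
blue 418 [343.9 140.2] z [0.024 0.038 0.041] med [ 0.673 -0.034  0.038] ((598.782958984375, -10.67010498046875), (49.908363342285156, 218.7490234375), 72.317626953125)
blue 117 [410. 193.] z [0.063 0.066 0.069] med [ 0.549 -0.174  0.066] ((512.7406005859375, -101.77471923828125), (44.075218200683594, 202.85536193847656), 26.619474411010742)
blue 214 [416.7 284.6] z [0.165 0.167 0.17 ] med [ 0.368 -0.161  0.167] ((371.4247741699219, -163.0488739013672), (45.22889709472656, 22.89215850830078), 89.94091033935547)
black 93 [357.7 122.6] z [0.151 0.166 0.172] med [ 0.681 -0.057  0.166] ((680.1738891601562, -57.6649055480957), (11.949196815490723, 31.455236434936523), 1.0194233655929565)
black 859 [278.2 
[... 1626 characters left out ...]
, -1, -1]
0.6 [-1, -1, -1, -1, -1, 41, 41, 52, 60, 60, 60, 55, 3, 4, 9, 9, 4, 6, 64, 64, 56, -1, -1]
0.55 [-1, -1, -1, -1, -1, 41, 41, 41, 57, 41, 41, 1, 1, 3, 9, 9, 6, 7, 6, 15, 54, 50, 43]
0.5 [4, 0, -1, -1, -1, 40, 41, 41, 41, 41, 1, 0, 0, 0, 92, 0, 1, 6, 6, 0, 0, 15, 43]
0.45 [0, 7, 2, -1, -1, -1, -1, 40, 41, 41, 1, 5, 5, 0, 2, 2, 0, 10, 10, 0, 0, 30, 30]
0.4 [0, 12, 3, 4, 1, 4, 5, 4, 1, 64, 68, 68, 5, 0, 2, 2, 0, 16, 16, 10, 16, 30, 30]
0.35 [0, 3, 4, 4, 3, 5, 5, 4, 0, 0, 64, 64, 56, 0, 0, 0, 16, 17, 17, 17, 10, 29, 30]
0.3 [0, 0, 4, 5, 3, 4, 5, 4, 0, 0, 0, 53, 52, 45, 2, 1, 16, 17, 17, 17, 17, 17, 10]
0.25 [3, 0, 3, 4, 4, 0, 3, 2, 1, 0, 1, 1, 35, 36, 43, 16, 17, 17, 17, 17, 17, 17, 17]
```

```bash
python3 - <<'E'
from h import *
d=dict(np.load("side0.npz")); Q=cloud(d)
for v in range(5,280,15):
    row=Q[v,355:500]; z=d["range_z"][v,355:500]
    m=(z>0)&(z<0.85)&(row[:,2]>.06)
    if m.any(): print(v,m.sum(),"xyz min",row[m].min(0).round(2),"max",row[m].max(0).round(2),"med",np.median(row[m],0).round(2))
P=np.load("P0.npy")
b=(P[...,2]>.2)&(P[...,0]<.42)&(P[...,0]>0)&(P[...,1]<.45)&(P[...,1]>-.1)
for lo in np.arange(.1,.9,.1):
    m=(P[...,2]>lo)&(P[...,2]<lo+.1)&(P[...,0]<.45)&(P[...,1]>-.1)
    if m.sum()>20: print("top z",lo.round(1),m.sum(),np.percentile(P[m],[2,50,98],axis=0).round(2).tolist())
print("charger z check; bench region black top done")
E
```

```text
5 68 xyz min [0.28 0.06 0.44] max [0.4  0.24 0.46] med [0.33 0.15 0.45]
20 64 xyz min [0.28 0.05 0.42] max [0.4  0.24 0.45] med [0.33 0.15 0.44]
35 65 xyz min [0.28 0.05 0.4 ] max [0.4  0.23 0.43] med [0.33 0.15 0.42]
50 57 xyz min [0.27 0.   0.38] max [0.39 0.23 0.42] med [0.34 0.16 0.4 ]
65 60 xyz min [ 0.26 -0.    0.35] max [0.38 0.23 0.4 ] med [0.34 0.15 0.39]
80 68 xyz min [0.26 0.02 0.34] max [0.38 0.22 0.38] med [0.34 0.15 0.37]
95 58 xyz min [0.26 0.01 0.31] max [0.38 0.22 0.36] med [0.34 0.16 0.35]
110 50 xyz min [0.25 0.01 0.29] max [0.37 0.21 0.34] med [0.34 0.17 0.33]
125 59 xyz min [0.25 0.   0.26] max [0.37 0.2  0.32] med [0.34 0.14 0.3 ]
140 102 xyz min [ 0.24 -0.17  0.15] max [0.37 0.2  0.3 ] med [ 0.32 -0.13  0.17]
155 88 xyz min [ 0.23 -0.13  0.13] max [0.36 0.2  0.28] med [ 0.3  -0.09  0.17]
170 81 xyz min [ 0.23 -0.12  0.1 ] max [0.36 0.19 0.26] med [0.29 0.07 0.22]
185 93 xyz min [ 0.22 -0.11  0.08] max [0.37 0.2  0.24] med [0.3  0.09 0.2 ]
200 81 xyz min [ 0.21 -0.09  0.06] max [0.36 0.2  0.21] med [0.3  0.12 0.18]
215 54 xyz min [ 0.21 -0.06  0.06] max [0.37 0.21 0.19] med [0.34 0.17 0.17]
230 52 xyz min [0.25 0.07 0.1 ] max [0.37 0.21 0.17] med [0.34 0.17 0.14]
245 27 xyz min [0.34 0.15 0.1 ] max [0.38 0.22 0.15] med [0.37 0.21 0.14]
260 9 xyz min [0.37 0.21 0.11] max [0.38 0.22 0.12] med [0.37 0.22 0.11]
top z 0.1 2723 [[0.17, -0.1, 0.1], [0.25, -0.06, 0.16], [0.44, 0.66, 0.2]]
top z 0.2 1375 [[0.24, 0.0, 0.2], [0.34, 0.16, 0.25], [0.45, 0.29, 0.3]]
top z 0.3 1977 [[0.26, -0.0, 0.3], [0.34, 0.16, 0.35], [0.45, 0.29, 0.4]]
top z 0.4 3136 [[0.28, 0.04, 0.4], [0.34, 0.16, 0.45], [0.45, 0.3, 0.5]]
top z 0.5 3426 [[0.32, 0.13, 0.5], [0.37, 0.18, 0.55], [0.41, 0.25, 0.6]]
top z 0.6 3127 [[0.36, 0.14, 0.6], [0.39, 0.2, 0.63], [0.41, 0.25, 0.68]]
charger z check; bench region black top done
```

```bash
cat >> h.py <<'E'
def jigmeas(d,P,verbose=1):
    M=masks(d["frame"]); out={}
    reg=np.zeros((400,640),bool); reg[150:215,285:420]=1
    br=reg&(P[...,2]>.078)&(P[...,2]<.1)&(P[...,0]<.65)
    out["bridge"]=rect(P,br)
    fe=reg&M["blue"]&(P[...,2]>.060)&(P[...,2]<.072)&(P[...,1]<-.15)
    out["fence"]=rect(P,fe)
    o=reg&M["orange"]&(P[...,2]>.058)&(P[...,2]<.1)
    for i,(a,c,l) in enumerate(comps(d,P,o,8)): out[f"or{i}"]=(a,)+rect(P,l)+(np.median(P[l],0).round(4),)
    if verbose: [print(k,v) for k,v in out.items()]
    return out
def togo(x,y,z,ang):
    "shift along tool axes (mm), turn about tool z (deg) to put TCP at xyz, tool y along world angle ang mod 180"
    s=get_state(); T=R.from_quat(s["tcp_rot"]).as_matrix()
    cur=np.degrees(np.arctan2(T[1,1],T[0,1]))
    w=(cur-ang+90)%180-90
    print("at",np.round(s["eef_pos"],4),"ang",cur.round(2),"tilt",np.round(T[:2,2],4),"shift",(1000*T.T@(np.array([x,y,z])-s["eef_pos"])).round(1),"turn",w.round(1))
E
python3 - <<'E'
from h import *
d=dict(np.load("top0.npz")); P=np.load("P0.npy")
jigmeas(d,P)
# rails: dark px at rail height
f=d["frame"].max(2); reg=np.zeros((400,640),bool); reg[150:215,285:420]=1
l=reg&(P[...,2]>.031)&(P[...,2]<.041)&(P[...,0]<.63)&(f<120)
q=P[l][:,:2]; print("rails",l.sum(), rect(P,l))
# wall: tall points near jig
w=(P[...,2]>.1)&(P[...,2]<.6)&(P[...,1]<.0)&(P[...,1]>-.3)&(P[...,0]>.5)
for y in np.arange(-.3,.02,.04):
    k=w&(abs(P[...,1]-y)<.02); print(y.round(2),k.sum(),np.percentile(P[k][:,0],[0,5,50]).round(3) if k.any() else "", )
k=(P[...,2]>.01)&(P[...,0]>.4)&(P[...,0]<.5)&(P[...,1]>-.1)&(P[...,1]<.15)
for a,c,l in comps(d,P,k,60): print(c.round(0),rect(P,l),np.median(P[l],0).round(3))
k=(P[...,2]>.3)&(P[...,2]<.42)&(P[...,1]>.1)&(P[...,0]>.43)
print("rack nearest jig", P[k][:,1].min(), [ (x.round(2),P[k&(abs(P[...,0]-x)<.02)][:,1].min().round(3)) for x in np.arange(.45,.7,.04)])
E
```

```text
bridge ((582.3331909179688, -32.400394439697266), (29.58679962158203, 82.6214370727539), 77.83934020996094)
fence ((549.2813110351562, -174.87229919433594), (9.130885124206543, 54.50954055786133), 77.81752014160156)
or0 (np.int32(94), (554.6234130859375, -149.88522338867188), (8.127372741699219, 55.826515197753906), 77.90115356445312, array([ 0.5561, -0.1488,  0.0658]))
or1 (np.int32(53), (563.36328125, -116.48529815673828), (26.672229766845703, 9.419401168823242), 79.44490814208984, array([ 0.5629, -0.1166,  0.066 ]))
rails 730 ((570.8837890625, -43.2359619140625), (264.88671875, 64.80447387695312), 78.06649780273438)
-0.3 2136 [0.555 0.568 0.578]
-0.26 3498 [0.567 0.577 0.583]
-0.22 11273 [0.588 0.592 0.628]
-0.18 6555 [0.645 0.648 0.659]
-0.14 5906 [0.659 0.671 0.68 ]
-0.1 4519 [0.68  0.694 0.703]
-0.06 3757 [0.674 0.692 0.726]
-0.02 2691 [0.688 0.741 0.751]
[278. 247.] ((440.6138610839844, 73.73550415039062), (74.6241683959961, 159.72540283203125), 6.705763816833496) [0.435 0.115 0.048]
[349. 248.] ((445.3007507324219, -39.8079948425293), (92.94039916992188, 65.35366821289062), 7.666396141052246) [ 0.429 -0.043  0.019]
rack nearest jig 0.10000210458178486 [(np.float64(0.45), np.float64(0.261)), (np.float64(0.49), np.float64(0.238)), (np.float64(0.53), np.float64(0.214)), (np.float64(0.57), np.float64(0.192)), (np.float64(0.61), np.float64(0.169)), (np.float64(0.65), np.float64(0.145)), (np.float64(0.69), np.float64(0.122))]
```

The bridge is 29.6 x 82.6 mm with its top at about 90 mm, and the fence and plate tops are at 66 mm, all as stated. The jig yaw is -12.15°, with its origin near (0.563,-0.120). The fin sits at jig y≈+3.8, which is within its play. Next I compute the approach shifts.

```bash
python3 - <<'E'
from h import *
for w in((.33,.30,.30),(.36,.25,.30),(.43,.10,.28),(.55,-.10,.2)): togo(*w,-12.15)
E
```

```text
at [0.1555 0.6562 0.2301] ang 76.66 tilt [-0.0008 -0.002 ] shift [-252.  -306.5  -69.4] turn 88.8
at [0.1555 0.6562 0.2301] ang 76.66 tilt [-0.0008 -0.002 ] shift [-292.7 -348.2  -69.3] turn 88.8
at [0.1555 0.6562 0.2301] ang 76.66 tilt [-0.0008 -0.002 ] shift [-395.4 -478.   -49.1] turn 88.8
at [0.1555 0.6562 0.2301] ang 76.66 tilt [-0.0008 -0.002 ] shift [-558.3 -644.8   31.2] turn 88.8
```

```bash
python3 -m crank '[[[-10,-40,-8],0,0],[[-20,-78,-16],0,0],[[-30,-117,-24],0,0],[[-50,-150,-32],0,0],[[-80,-180,-40],0,0],[[-110,-205,-50],0,0],[[-150,-235,-60],0,0],[[-190,-260,-68],0,0],[[-225,-280,-70],0,0],[[-225,-280,-70],0,0]]'; python3 - <<'E'
from h import *
s=get_state();print(s["contact_force"],s["joint_efforts"],s["qpos"])
for w in((.36,.25,.30),(.43,.10,.28),(.55,-.10,.2)): togo(*w,-12.15)
E
```

```text
time: 1.1
eef_pos: [0.3128, 0.3296, 0.3016]
tcp_rot: [0.119, 0.993, -0.0, 0.001]
contact_force: [-0.2, -0.2, 0.0]
opening: 1.0
finger_force: 0.0
[-0.23656773 -0.19974382  0.0322736 ] [ -1.2961641  -19.70753253 -30.54940581  -0.19939018  -0.03114516
  -0.2085672 ] [ 5.88541071e-01 -2.69606532e-01  2.00902757e+00 -1.46763783e-03
  1.40121227e+00 -7.42854896e-01]
at [0.3128 0.3296 0.3016] ang 76.3 tilt [ 0.0016 -0.0007] shift [-64.7 -66.2   1.7] turn 88.4
at [0.3128 0.3296 0.3016] ang 76.3 tilt [ 0.0016 -0.0007] shift [-168.2 -195.3   22. ] turn 88.4
at [0.3128 0.3296 0.3016] ang 76.3 tilt [ 0.0016 -0.0007] shift [-332.1 -361.2  102.3] turn 88.4
```

```bash
python3 -m crank '[[[-25,-25,0],8,0],[[-50,-50,0],16,0],[[-65,-66,0],24,0],[[-75,-79,0],32,0],[[-85,-92,0],40,0]]'; python3 - <<'E'
from h import *
s=get_state();print(s["joint_efforts"].round(1),s["qpos"].round(2))
d=read_camera("top");cv2.imwrite("pics/t1.png",d["frame"])
for w in((.43,.10,.28),(.55,-.10,.2)): togo(*w,-12.15)
E
```

```text
time: 1.6
eef_pos: [0.3713, 0.2229, 0.3007]
tcp_rot: [0.451, 0.892, -0.0, -0.001]
contact_force: [0.1, 0.4, -0.4]
opening: 0.997
finger_force: 0.0
[  1.4 -17.5 -30.4  -0.    0.   -0.5] [ 0.31 -0.32  2.05  0.    1.41 -0.33]
at [0.372  0.2215 0.3007] ang 36.05 tilt [-0.0006 -0.0018] shift [-132.3  -24.6   20.9] turn 48.2
at [0.372  0.2215 0.3007] ang 36.05 tilt [-0.0006 -0.0018] shift [-364.6  -45.1  101.1] turn 48.2
```

View pics/t1.png

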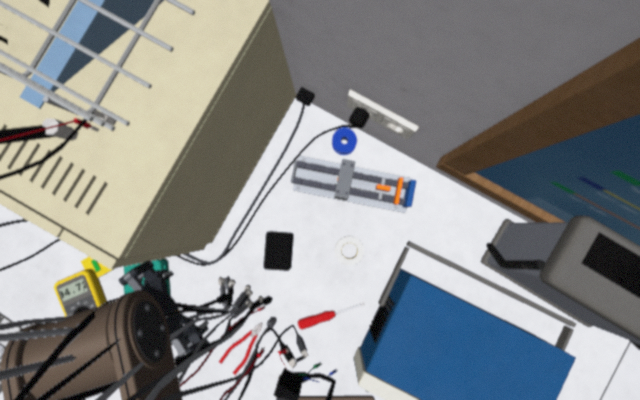

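The brown arm is at (110,340) and its gripper near (175,320), in among the cables. The force readings show no contact, so the cables aren't solid to the arm. The scene around the jig is unchanged, so I continue towards the front fin.

```bash
python3 -m crank '[[[-35,-7,5],8,0],[[-70,-13,10],16,40],[[-110,-20,18],24,80],[[-150,-27,25],32,120],[[-190,-33,40],40,130],[[-230,-38,60],48.2,150],[[-280,-42,80],48.2,165],[[-330,-46,100],48.2,165],[[-365,-46,105],48.2,165],[[-365,-46,105],48.2,165]]' 60; python3 - <<'E'
from h import *
s=get_state();print(s["joint_efforts"].round(1),s["qpos"].round(2))
togo(.5630,-.1175,.100,-12.15);togo(.5630,-.1175,.042,-12.15)
E
```

```text
time: 2.65
eef_pos: [0.5535, -0.0994, 0.1934]
tcp_rot: [0.775, 0.632, -0.001, -0.001]
contact_force: [0.2, 0.5, -0.1]
opening: 0.356
finger_force: 0.0
[ -1.2 -30.1 -28.6  -0.1  -0.2  -0.1] [-0.36  0.08  1.89 -0.    1.18 -0.15]
at [ 0.5535 -0.0994  0.1934] ang -11.64 tilt [-0.0035  0.0009] shift [-15.8  13.3  93.4] turn 0.5
at [ 0.5535 -0.0994  0.1934] ang -11.64 tilt [-0.0035  0.0009] shift [-15.8  13.5 151.4] turn 0.5
```

```bash
python3 -m crank '[[[-8,7,35],0.5,165],[[-16,13.5,70],0.5,165],[[-16,13.5,93],0.5,165],[[-16,13.5,93],0.5,165],[[-16,13.5,93],0.5,165]]'; python3 - <<'E'
from h import *
togo(.5633,-.1170,.042,-12.15)
d=read_camera("top");cv2.imwrite("pics/t2.png",cv2.resize(d["frame"][130:250,280:440],None,fx=5,fy=5))
E
```

```text
time: 3.15
eef_pos: [0.5625, -0.1141, 0.1036]
tcp_rot: [0.777, 0.63, -0.0, -0.0]
contact_force: [0.7, -0.6, 0.7]
opening: 0.352
finger_force: 0.0
at [ 0.5625 -0.1141  0.1036] ang -11.93 tilt [-0.0005  0.0006] shift [-2.7  1.4 61.6] turn 0.2
```

View pics/t2.png

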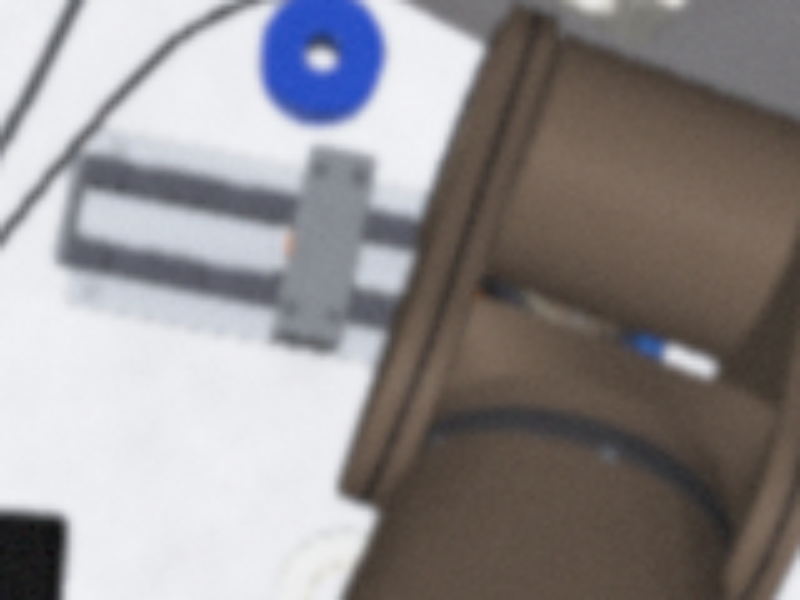

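The wrist hides the fin from above, as expected. The bridge is at crop (325,245) and the end of the rear fin shows at (290,245). Next I descend and grip.

```bash
python3 -m crank '[[[-1,1,25],0.2,165],[[-2,1.4,45],0.2,165],[[-2,1.4,55],0.2,165],[[-2,1.4,59],0.2,165],[[-2,1.4,59],0.2,165],[[-2,1.4,59],0.2,165]]' 60; python3 -c "
from h import *
togo(.5633,-.1170,.042,-12.15)"
```

```text
time: 3.8
eef_pos: [0.5645, -0.1178, 0.0457]
tcp_rot: [0.778, 0.628, 0.001, 0.001]
contact_force: [0.5, 0.1, 0.2]
opening: 0.352
finger_force: 0.0
at [ 0.5645 -0.1178  0.0457] ang -12.22 tilt [ 0.0022 -0.0009] shift [ 0.5 -1.3  3.7] turn -0.1
```

```bash
python3 -m crank '[[[0,-1,2],0,165],[[0,-1,2],0,165],[[0,-1,2],0,165]]' 60; python3 -c "
from h import *
togo(.5633,-.1170,.042,-12.15)"
```

```text
time: 4.1
eef_pos: [0.5627, -0.1174, 0.0426]
tcp_rot: [0.778, 0.628, 0.0, 0.0]
contact_force: [-0.2, 0.1, -0.1]
opening: 0.351
finger_force: 0.0
at [ 0.5627 -0.1174  0.0426] ang -12.24 tilt [ 0.0004 -0.0002] shift [0.6 0.5 0.6] turn -0.1
```

```bash
python3 -m crank '[[[0,0,0],0,200],[[0,0,0],0,225],[[0,0,0],0,255],[[0,0,0],0,255],[[0,0,0],0,255],[[0,0,0],0,255]]' 60; python3 -c "
from h import *
togo(.5633,-.1170,.042,-12.15)"
```

```text
time: 4.7
eef_pos: [0.5626, -0.1174, 0.0425]
tcp_rot: [0.778, 0.628, -0.0, 0.0]
contact_force: [-1.6, 0.9, 0.4]
opening: 0.102
finger_force: 60.7
at [ 0.5626 -0.1174  0.0425] ang -12.23 tilt [ 0.0001 -0.0001] shift [0.6 0.6 0.5] turn -0.1
```

```bash
python3 -m crank '[[[0,0,-4],0,255],[[0,0,-8],0,255],[[0,0,-11],0,255],[[0,0,-13],0,255],[[0,0,-13],0,255],[[0,0,-13],0,255]]' 60; python3 -c "
from h import *
s=get_state();print(s['contact_force'],s['wrist_torque'])
d=read_camera('top');P=cloud(d);jigmeas(d,P)
d=read_camera('side');cv2.imwrite('pics/s2.png',cv2.resize(d['frame'][130:230,290:410],None,fx=5,fy=5))
P=cloud(d);m=masks(d['frame'])['orange'];m[:,:300]=0;m[:,400:]=0
for a,c,l in comps(d,P,m,8): print(a,c,P[l].min(0).round(3),P[l].max(0).round(3),np.median(P[l],0).round(3))
"
```

```text
time: 5.3
eef_pos: [0.5625, -0.1173, 0.0553]
tcp_rot: [0.778, 0.628, -0.0, -0.0]
contact_force: [-0.3, -0.5, -2.0]
opening: 0.1
finger_force: 60.3
[-0.29281432 -0.53102718 -1.96514336] [-0.02935035 -0.04457357 -0.00469058]
bridge ((582.260986328125, -31.952388763427734), (30.41596794128418, 82.14259338378906), 77.70952606201172)
fence ((0.0, 0.0), (0.0, 0.0), 0.0)
98 [352.24489796 162.86734694] [ 0.528 -0.149  0.051] [ 0.553 -0.139  0.08 ] [ 0.539 -0.143  0.066]
48 [335.66666667 167.79166667] [ 0.262 -0.116  0.05 ] [0.571 0.657 0.514] [ 0.565 -0.104  0.067]
```

View pics/s2.png

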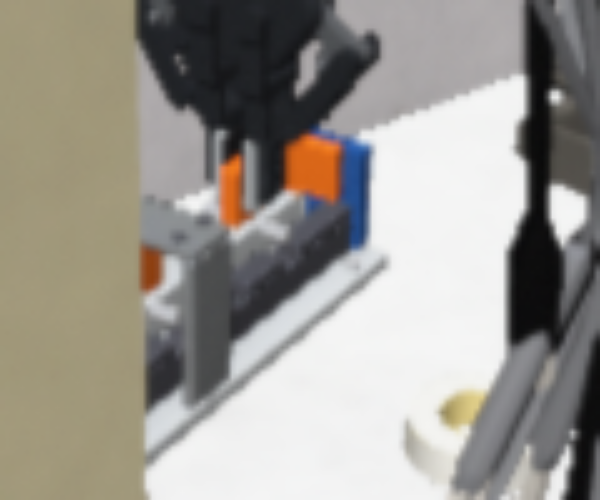

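The side crop shows the plate (315,165) and front fin (235,190) raised, with the fingers holding the fin and the rear fin visible under the bridge at (150,270). The plate spans 51–80 mm, so it is lifted about 13 mm. Now I move one notch along.

```bash
python3 -m crank '[[[8,0,0],0,255],[[18,0,0],0,255],[[28,0,0],0,255],[[36,0,0],0,255],[[41,0,0],0,255],[[43,0,0],0,255],[[43,0,0],0,255],[[43,0,0],0,255]]' 60; python3 -c "
from h import *
s=get_state();print(s['contact_force'],s['wrist_torque'])
e=np.array(s['eef_pos'][:2])-[.5634,-.1204];print('jig y',e@[.2105,.9776],'x',e@[.9776,-.2105])
d=read_camera('side')
P=cloud(d);m=masks(d['frame'])['orange'];m[:,:300]=0;m[:,400:]=0
for a,c,l in comps(d,P,m,8): print(a,c,P[l].min(0).round(3),P[l].max(0).round(3),np.median(P[l],0).round(3))
"
```

```text
time: 6.2
eef_pos: [0.5717, -0.0755, 0.0553]
tcp_rot: [0.778, 0.628, -0.0, 0.0]
contact_force: [1.0, 0.1, -1.1]
opening: 0.1
finger_force: 60.3
[ 1.03686794  0.07517388 -1.05313698] [-0.10165881 -0.02380884 -0.07954256]
jig y 0.04563431590092349 x -0.0013676111355409237
108 [341.85185185 169.91666667] [ 0.262 -0.106  0.049] [0.563 0.657 0.514] [ 0.549 -0.102  0.066]
```

```bash
python3 -m crank '[[[0,0,4],0,255],[[0,0,8],0,255],[[0,0,11],0,255],[[0,0,12],0,255],[[0,0,12],0,255],[[0,0,12],0,255]]' 60; python3 -c "
from h import *
s=get_state();print(s['contact_force'],s['wrist_torque'])"
```

```text
time: 6.85
eef_pos: [0.5718, -0.0754, 0.0433]
tcp_rot: [0.778, 0.628, 0.0, 0.0]
contact_force: [0.3, 0.8, -0.9]
opening: 0.103
finger_force: 60.4
[ 0.34392164  0.79012164 -0.9125099 ] [-0.04756989  0.04526914 -0.03053969]
```

No resistance, so the bar is down inside the notch. I release it and rise.

```bash
python3 -m crank '[[[0,0,0],0,200],[[0,0,0],0,165],[[0,0,0],0,165],[[0,0,-15],0,165],[[0,0,-45],0,165],[[0,0,-85],0,165],[[40,0,-110],0,165],[[85,0,-110],0,165],[[90,0,-110],0,165],[[90,0,-110],0,165]]' 60; python3 -c "
from h import *
d=read_camera('top');P=cloud(d);jigmeas(d,P);cv2.imwrite('pics/t3.png',d['frame'])
d=read_camera('side')
P=cloud(d);m=masks(d['frame'])['orange'];m[:,:300]=0;m[:,400:]=0
for a,c,l in comps(d,P,m,8): print(a,c,P[l].min(0).round(3),P[l].max(0).round(3),np.median(P[l],0).round(3))
togo(.5916,.0108,.100,-12.15)
"
```

```text
time: 7.85
eef_pos: [0.5909, 0.0137, 0.1544]
tcp_rot: [0.778, 0.629, 0.0, 0.001]
contact_force: [-1.0, -0.7, -0.6]
opening: 0.355
finger_force: 0.0
bridge ((592.6303100585938, -25.17859649658203), (14.902138710021973, 60.57708740234375), 81.88201904296875)
fence ((548.974853515625, -174.73574829101562), (8.997225761413574, 54.317481994628906), 77.4757308959961)
or0 (np.int32(92), (563.05712890625, -107.67353820800781), (7.8182291984558105, 53.77061462402344), 77.43159484863281, array([ 0.5631, -0.1073,  0.0659]))
or1 (np.int32(49), (572.4208984375, -74.75888061523438), (25.30270767211914, 8.689435005187988), 74.96665954589844, array([ 0.5723, -0.0752,  0.066 ]))
199 [337.45728643 172.32663317] [ 0.536 -0.113  0.037] [ 0.594 -0.044  0.089] [ 0.559 -0.103  0.058]
11 [324.36363636 184.09090909] [ 0.574 -0.063  0.038] [ 0.579 -0.059  0.051] [ 0.576 -0.061  0.044]
at [0.5904 0.0121 0.1533] ang -12.23 tilt [-0.0006 -0.0004] shift [-1.   1.5 53.3] turn -0.1
```

The bar is seated: the plate and front fin tops are at 66 mm and the fin is at jig y≈46. Next is the rear fin at (0.591,0.011).

```bash
python3 -m crank '[[[-1,1,20],0,165],[[-1,1,45],0,165],[[-1,1,70],0,165],[[-1,1,90],0,165],[[-1,1,103],0,165],[[-1,1,109],0,165],[[-1,1,111],0,165],[[-1,1,111],0,165],[[-1,1,111],0,165],[[-1,1,111],0,165]]' 60; python3 -c "
from h import *
togo(.5913,.0109,.042,-12.15)"
```

```text
time: 8.95
eef_pos: [0.5923, 0.0114, 0.0434]
tcp_rot: [0.778, 0.628, 0.001, 0.001]
contact_force: [0.7, 0.4, -0.3]
opening: 0.351
finger_force: 0.0
at [0.5923 0.0114 0.0434] ang -12.23 tilt [ 0.002  -0.0003] shift [-0.7 -0.8  1.4] turn -0.1
```

```bash
python3 -m crank '[[[0,-1,0.5],0,200],[[0,-1,0.5],0,225],[[0,-1,0.5],0,255],[[0,-1,0.5],0,255],[[0,-1,0.5],0,255],[[0,-1,0.5],0,255]]' 60; python3 -c "
from h import *
togo(.5913,.0109,.042,-12.15)"
```

```text
time: 9.55
eef_pos: [0.5906, 0.0117, 0.0422]
tcp_rot: [0.778, 0.628, 0.0, -0.0]
contact_force: [-1.0, -0.0, 4.3]
opening: 0.102
finger_force: 60.8
at [0.5906 0.0117 0.0422] ang -12.24 tilt [0.0001 0.0001] shift [-0.7  0.8  0.2] turn -0.1
```

```bash
python3 -m crank '[[[0,0,-4],0,255],[[0,0,-8],0,255],[[0,0,-11],0,255],[[0,0,-13],0,255],[[0,0,-13],0,255],[[0,0,-13],0,255]]' 60; python3 -c "
from h import *
s=get_state();print(s['contact_force'],s['wrist_torque'])
d=read_camera('top');P=cloud(d);jigmeas(d,P)
d=read_camera('side');P=cloud(d);m=masks(d['frame'])['orange'];m[:,:300]=0;m[:,400:]=0
for a,c,l in comps(d,P,m,8): print(a,c,P[l].min(0).round(3),P[l].max(0).round(3),np.median(P[l],0).round(3))
"
```

```text
time: 10.15
eef_pos: [0.5904, 0.0116, 0.0547]
tcp_rot: [0.778, 0.628, -0.0, -0.0]
contact_force: [-0.1, 0.4, -2.2]
opening: 0.105
finger_force: 60.2
[-0.0593053   0.43448868 -2.22789564] [ 0.03385477 -0.01525174 -0.02654474]
bridge ((576.69287109375, -70.61129760742188), (89.385986328125, 58.35416793823242), 73.78250122070312)
fence ((548.57373046875, -174.851318359375), (8.990750312805176, 53.133888244628906), 77.48039245605469)
or0 (np.int32(92), (563.3524169921875, -108.1273422241211), (8.322707176208496, 55.24930191040039), 77.40547180175781, array([ 0.5632, -0.1064,  0.0776]))
or1 (np.int32(53), (571.8118286132812, -74.36264038085938), (26.342798233032227, 9.333341598510742), 83.17761993408203, array([ 0.5711, -0.0749,  0.0787]))
179 [338.7150838  169.03910615] [ 0.537 -0.109  0.048] [ 0.577 -0.068  0.079] [ 0.557 -0.102  0.068]
```

```bash
python3 -m crank '[[[8,0,0],0,255],[[18,0,0],0,255],[[28,0,0],0,255],[[36,0,0],0,255],[[41.5,0,0],0,255],[[43.5,0,0],0,255],[[43.5,0,0],0,255],[[43.5,0,0],0,255]]' 60; python3 -c "
from h import *
s=get_state();print(s['contact_force'],s['wrist_torque'])
e=np.array(s['eef_pos'][:2])-[.5634,-.1204];print('jig y',e@[.2105,.9776],'x',e@[.9776,-.2105])
d=read_camera('top');P=cloud(d);jigmeas(d,P)"
```

```text
time: 11.05
eef_pos: [0.5997, 0.054, 0.0548]
tcp_rot: [0.778, 0.628, -0.0, 0.0]
contact_force: [0.0, 0.3, -1.4]
opening: 0.105
finger_force: 60.2
[ 0.04100696  0.31849787 -1.43799843] [ 0.0660282  -0.02997579  0.02817164]
jig y 0.17814050721762562 x -0.0011978756183060307
bridge ((579.7432250976562, -43.845375061035156), (53.008487701416016, 82.57225036621094), 77.88407897949219)
fence ((548.9176025390625, -174.69979858398438), (9.183698654174805, 53.8639030456543), 78.86576080322266)
or0 (np.int32(84), (572.4739990234375, -65.45498657226562), (7.553434371948242, 55.15339660644531), 77.60147094726562, array([ 0.5744, -0.0655,  0.0779]))
```

```bash
python3 -m crank '[[[0,0,4],0,255],[[0,0,8],0,255],[[0,0,11],0,255],[[0,0,12],0,255],[[0,0,12],0,255],[[0,0,12],0,255]]' 60; python3 -m crank '[[[0,0,0],0,200],[[0,0,0],0,165],[[0,0,0],0,165],[[0,0,-15],0,165],[[0,0,-45],0,165],[[0,0,-85],0,140],[[0,20,-125],0,100],[[0,20,-160],0,50],[[0,20,-160],0,0],[[0,20,-160],0,0]]' 60; python3 -c "
from h import *
d=read_camera('top');P=cloud(d);jigmeas(d,P);cv2.imwrite('pics/t4.png',d['frame'])
d=read_camera('side');P=cloud(d);m=masks(d['frame'])['orange'];m[:,:300]=0;m[:,400:]=0
for a,c,l in comps(d,P,m,8): print(a,c,P[l].min(0).round(3),P[l].max(0).round(3),np.median(P[l],0).round(3))
s=get_state();print(s['qpos'])
togo(.4278,.1172,.15,85.35)
"
```

```text
time: 11.7
eef_pos: [0.5998, 0.0541, 0.0428]
tcp_rot: [0.778, 0.628, 0.0, 0.0]
contact_force: [0.4, -0.3, -1.4]
opening: 0.103
finger_force: 60.3
time: 12.7
eef_pos: [0.62, 0.0499, 0.2053]
tcp_rot: [0.778, 0.628, 0.001, 0.001]
contact_force: [-0.2, 0.3, 0.0]
opening: 0.996
finger_force: 0.0
bridge ((582.1140747070312, -32.39699935913086), (29.619091033935547, 81.98096466064453), 77.89973449707031)
fence ((548.92041015625, -174.86253356933594), (9.582246780395508, 54.52693557739258), 77.37379455566406)
or0 (np.int32(75), (572.5098266601562, -65.32846069335938), (7.772550106048584, 54.013362884521484), 77.7083511352539, array([ 0.5706, -0.0645,  0.0653]))
11 [319.         180.45454545] [ 0.575 -0.042  0.064] [ 0.582 -0.032  0.067] [ 0.578 -0.039  0.066]
16 [324.     183.8125] [ 0.574 -0.065  0.036] [ 0.581 -0.061  0.053] [ 0.577 -0.063  0.044]
[-8.26416991e-02  1.93818877e-01  1.74259277e+00 -5.94939337e-05
  1.20739630e+00  1.30916525e-01]
at [0.6183 0.05   0.2018] ang -12.23 tilt [-0.0022  0.0001] shift [  25.3 -200.3   52.2] turn 82.4
```

The stop is in the last notch, with tops at 66 mm and the plate centre at jig y≈56. Next I go above the charger.

```bash
python3 -m crank '[[[3,-20,5],8,0],[[6,-45,10],16,0],[[9,-70,15],24,0],[[12,-95,20],32,0],[[15,-120,25],40,0],[[18,-145,30],48,0],[[21,-170,35],56,0],[[24,-190,40],64,0],[[25,-200,45],72,0],[[25,-200,50],80,0]]' 40;python3 -m crank '[[[0,0,0],2.4,0],[[0,0,0],2.4,0],[[0,0,0],2.4,0]]' 40; python3 -c "
from h import *
d=read_camera('top');P=cloud(d);cv2.imwrite('pics/t5.png',d['frame'])
print(get_state()['qpos'].round(2))
togo(.4278,.1172,.006,85.35)
d=read_camera('side');cv2.imwrite('pics/s5.png',cv2.resize(d['frame'][130:330,290:450],None,fx=3.75,fy=3))
"
```

```text
time: 13.8
eef_pos: [0.4263, 0.1172, 0.1505]
tcp_rot: [1.0, -0.022, -0.002, 0.0]
contact_force: [-0.3, -0.5, -0.0]
opening: 1.004
finger_force: 0.0
time: 14.1
eef_pos: [0.4283, 0.1167, 0.1517]
tcp_rot: [0.999, -0.04, -0.001, 0.0]
contact_force: [0.2, 0.5, 0.2]
opening: 0.997
finger_force: 0.0
[ 0.04 -0.16  2.19 -0.    1.1   1.69]
at [0.4286 0.1167 0.1521] ang -94.59 tilt [-0.0017 -0.0001] shift [ -0.6  -0.5 146.1] turn 0.1
```

View pics/s5.png

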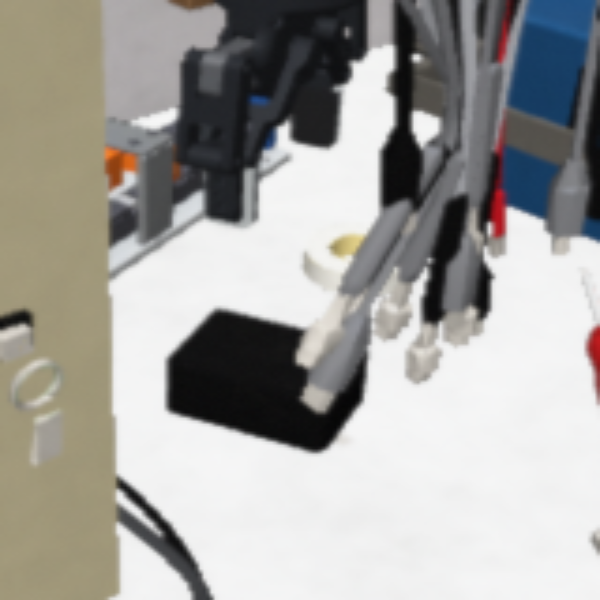

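The gripper is open at crop (250,150), above and behind the charger (260,380) in this view. The cables hang in front of the charger, nearer the camera. I descend around the charger.

```bash
python3 -m crank '[[[0,0,30],0,0],[[0,0,60],0,0],[[0,0,85],0,0],[[0,0,105],0,0],[[0,0,122],0,0],[[0,0,135],0,0],[[0,0,143],0,0],[[0,0,146],0,0],[[0,0,146],0,0],[[0,0,146],0,0]]' 40; python3 -c "
from h import *
togo(.4278,.1172,.006,85.35)
print(get_state()['qpos'].round(2))"
```

```text
time: 15.2
eef_pos: [0.4298, 0.1168, 0.0075]
tcp_rot: [0.999, -0.04, 0.001, -0.0]
contact_force: [-0.2, 0.6, 0.3]
opening: 0.998
finger_force: 0.0
at [0.4298 0.1168 0.0075] ang -94.64 tilt [0.0013 0.0001] shift [-2.  -0.3  1.5] turn 0.0
[0.04 0.11 2.26 0.   0.77 1.69]
```

```bash
python3 -m crank '[[[-1,0,0],0,40],[[-1,0,0],0,60],[[-1,0,0],0,90],[[-1,0,0],0,255],[[-1,0,0],0,255],[[-1,0,0],0,255]]' 40; python3 -m crank '[[[0,0,-5],0,255],[[0,0,-15],0,255],[[0,0,-30],0,255],[[0,0,-30],0,255],[[0,0,-30],0,255]]' 40; python3 -c "
from h import *
s=get_state();print(s['contact_force'],s['wrist_torque'])
togo(.4278,.1172,.006,85.35)"
```

```text
time: 15.8
eef_pos: [0.4287, 0.1169, 0.0075]
tcp_rot: [0.999, -0.04, 0.0, -0.0]
contact_force: [-1.7, 0.1, 5.6]
opening: 0.696
finger_force: 44.5
time: 16.3
eef_pos: [0.4282, 0.1168, 0.037]
tcp_rot: [0.999, -0.04, 0.0, -0.0]
contact_force: [-1.4, 0.3, -1.7]
opening: 0.702
finger_force: 43.9
[-1.40784329  0.26675608 -1.72803436] [-0.02655466 -0.00743571  0.01379815]
at [0.4282 0.1168 0.037 ] ang -94.64 tilt [ 0.0007 -0.    ] shift [-0.4 -0.4 31. ] turn 0.0
```

```bash
python3 -m crank '[[[0,0,-20],0,255],[[0,0,-50],0,255],[[0,0,-85],0,255],[[0,0,-115],0,255],[[0,0,-125],0,255],[[0,0,-125],0,255]]' 40; python3 -c "
from h import *
togo(.5634,-.1204,.160,-12.15)"
```

```text
time: 16.9
eef_pos: [0.4288, 0.1168, 0.1625]
tcp_rot: [0.999, -0.04, 0.001, -0.0]
contact_force: [0.0, 0.3, -1.9]
opening: 0.696
finger_force: 44.3
at [0.4288 0.1168 0.1625] ang -94.64 tilt [0.0024 0.0001] shift [153.4 225.6   2.8] turn -82.5
```

```bash
python3 -m crank '[[[10,12,0],-6,255],[[25,32,0],-14,255],[[42,56,0],-22,255],[[60,82,0],-30,255],[[78,108,0],-38,255],[[96,134,0],-46,255],[[112,160,0],-54,255],[[128,184,0],-62,255],[[140,205,0],-70,255],[[149,219,0],-77,255]]' 40; python3 -m crank '[[[-6,3,0],-5,255],[[-6,3,0],-5,255],[[-6,3,0],-5,255],[[-6,3,0],-5,255]]' 40;  python3 -c "
from h import *
togo(.5634,-.1204,.160,-12.15)
d=read_camera('top');P=cloud(d);jigmeas(d,P);cv2.imwrite('pics/t6.png',cv2.resize(d['frame'][130:250,280:440],None,fx=5,fy=5))
d=read_camera('side');cv2.imwrite('pics/s6.png',cv2.resize(d['frame'][100:240,290:450],None,fx=5,fy=4))
"
```

```text
time: 17.9
eef_pos: [0.5579, -0.1146, 0.158]
tcp_rot: [0.806, 0.592, -0.002, -0.002]
contact_force: [-0.3, 1.2, -1.7]
opening: 0.693
finger_force: 44.2
time: 18.3
eef_pos: [0.5591, -0.1193, 0.1603]
tcp_rot: [0.781, 0.625, -0.001, -0.001]
contact_force: [0.6, 0.3, -2.6]
opening: 0.695
finger_force: 44.2
at [ 0.5591 -0.1193  0.1603] ang -12.68 tilt [-0.0024  0.0012] shift [-0.1  4.4  0.3] turn -0.5
bridge ((582.1058959960938, -32.356285095214844), (29.621517181396484, 82.38124084472656), 77.82627868652344)
fence ((0.0, 0.0), (0.0, 0.0), 0.0)
or0 (np.int32(48), (600.051513671875, 51.804473876953125), (26.029592514038086, 9.467020034790039), 77.8852767944336, array([0.5984, 0.0529, 0.0659]))
or1 (np.int32(76), (572.3150634765625, -65.38270568847656), (7.821113109588623, 53.793861389160156), 77.91300964355469, array([ 0.5714, -0.0645,  0.0654]))
```

View pics/s6.png

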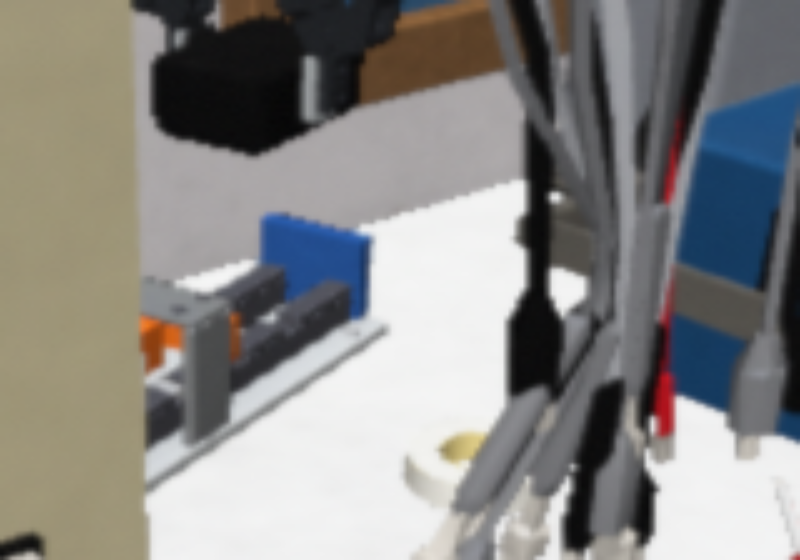

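The charger is held level above the bay (crop 230,100). The bay between the blue fence (315,265) and the stop is empty, and both fins are seated at 66 mm. I align it and descend.

```bash
python3 -m crank '[[[0,3,0],0,255],[[0.5,3,20],0,255],[[0.5,3,45],0,255],[[0.5,3,65],0,255],[[0.5,3,65],0,255],[[0.5,3,65],0,255],[[0.5,3,65],0,255],[[0.5,3,65],0,255]]' 40; python3 -c "
from h import *
togo(.5635,-.1200,.0445,-12.15)
d=read_camera('side');cv2.imwrite('pics/s7.png',cv2.resize(d['frame'][110:220,310:410],None,fx=6,fy=5))"
```

```text
time: 19.2
eef_pos: [0.5642, -0.1207, 0.0986]
tcp_rot: [0.781, 0.625, 0.001, 0.001]
contact_force: [0.3, -0.8, -2.3]
opening: 0.696
finger_force: 44.1
at [ 0.5642 -0.1207  0.0986] ang -12.64 tilt [ 0.003  -0.0012] shift [ 0.6 -1.  54.1] turn -0.5
```

View pics/s7.png

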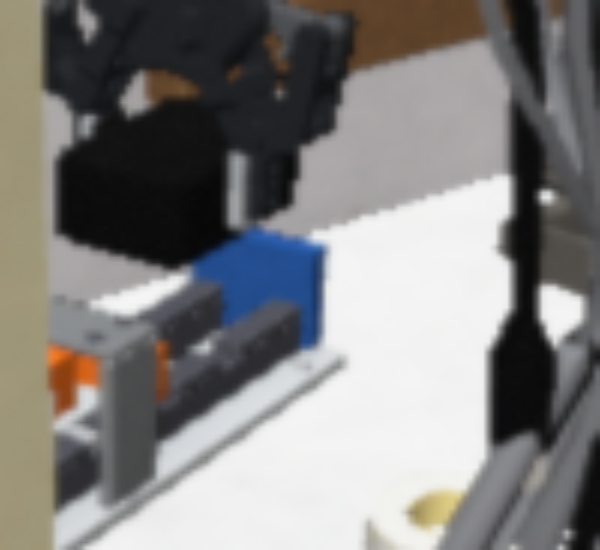

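The charger (140,190) hangs level between the fence (265,280) and the stop plate (160,365), still above both.

```bash
python3 -m crank '[[[0,0,8],-0.5,255],[[0,0,20],-0.5,255],[[0,0,32],-0.5,255],[[0,0,40],-0.5,255],[[0,0,44],-0.5,255],[[0,0,44],-0.5,255],[[0,0,44],-0.5,255],[[0,0,44],-0.5,255]]' 40; python3 -c "
from h import *
s=get_state();print(s['contact_force'],s['wrist_torque'])
togo(.5635,-.1200,.0435,-12.15)
d=read_camera('top');P=cloud(d);jigmeas(d,P)"
```

```text
time: 20.05
eef_pos: [0.5635, -0.1205, 0.0535]
tcp_rot: [0.778, 0.628, 0.0, 0.001]
contact_force: [0.1, 0.6, -1.4]
opening: 0.696
finger_force: 44.2
[ 0.10879001  0.58944331 -1.39180996] [ 0.0301875  -0.05101455  0.01827963]
at [ 0.5635 -0.1205  0.0535] ang -12.14 tilt [ 0.0012 -0.0005] shift [ 0.5 -0.2 10. ] turn 0.0
bridge ((582.13427734375, -32.38819122314453), (29.5911922454834, 82.49134063720703), 77.90180206298828)
fence ((0.0, 0.0), (0.0, 0.0), 0.0)
or0 (np.int32(49), (599.9895629882812, 51.665191650390625), (25.748361587524414, 9.416644096374512), 76.89844512939453, array([0.5984, 0.0529, 0.0669]))
or1 (np.int32(76), (572.4451293945312, -65.27324676513672), (7.742065906524658, 54.101837158203125), 78.05691528320312, array([ 0.5725, -0.0645,  0.0654]))
```

Inside the bay without touching; ~10 mm to go. Slow final lowering.

```bash
python3 -m crank '[[[0.5,0,2],0,255],[[0.5,0,3.5],0,255],[[0.5,0,5],0,255],[[0.5,0,6],0,255],[[0.5,0,7],0,255],[[0.5,0,7.5],0,255],[[0.5,0,7.5],0,255],[[0.5,0,7.5],0,255]]' 40; python3 -c "
from h import *
s=get_state();print(s['contact_force'],s['wrist_torque'])"
```

```text
time: 20.9
eef_pos: [0.5632, -0.1198, 0.0454]
tcp_rot: [0.778, 0.628, 0.0, 0.0]
contact_force: [-0.2, -0.1, -2.2]
opening: 0.696
finger_force: 44.2
[-0.1811904  -0.11096208 -2.19646822] [ 0.01627968  0.02314477 -0.01196706]
```

```bash
python3 -m crank '[[[0,0,0.5],0,255],[[0,0,1],0,255],[[0,0,1.3],0,255],[[0,0,1.3],0,255],[[0,0,1.3],0,255]]' 40; python3 -m crank '[[[0,0,0.3],0,255],[[0,0,0.5],0,255],[[0,0,0.5],0,255],[[0,0,0.5],0,255]]' 40
```

```text
time: 21.4
eef_pos: [0.5631, -0.1198, 0.044]
tcp_rot: [0.778, 0.628, -0.0, 0.0]
contact_force: [0.3, 0.1, -2.0]
opening: 0.696
finger_force: 44.2
time: 21.8
eef_pos: [0.5631, -0.1198, 0.0435]
tcp_rot: [0.778, 0.628, -0.0, 0.0]
contact_force: [-0.1, -0.0, -2.3]
opening: 0.697
finger_force: 44.3
```

```bash
for i in 1; do python3 -m crank '[[[0,0,0.3],0,255],[[0,0,0.6],0,255],[[0,0,0.6],0,255],[[0,0,0.6],0,255]]' 40; done; python3 -m crank '[[[0,0,0.3],0,255],[[0,0,0.6],0,255],[[0,0,0.6],0,255],[[0,0,0.6],0,255]]' 40
```

```text
time: 22.2
eef_pos: [0.5632, -0.1199, 0.0435]
tcp_rot: [0.778, 0.628, -0.0, -0.0]
contact_force: [-3.8, -0.2, 4.4]
opening: 0.699
finger_force: 44.9
time: 22.6
eef_pos: [0.5632, -0.1199, 0.0435]
tcp_rot: [0.778, 0.628, -0.0, -0.0]
contact_force: [-4.2, 0.5, 7.4]
opening: 0.701
finger_force: 45.5
```

Contact at the expected height with light force. Release gradually and rise.

```bash
python3 -m crank '[[[0,0,-0.5],0,50],[[0,0,-0.5],0,40],[[0,0,-0.5],0,20],[[0,0,-0.5],0,0],[[0,0,-0.5],0,0],[[0,0,-10],0,0],[[0,0,-30],0,0],[[0,0,-60],0,0],[[0,0,-100],0,0],[[0,0,-140],0,0]]' 20; python3 -m crank '[[[-20,-30,-20],0,0],[[-40,-65,-30],0,0],[[-60,-100,-40],0,0],[[-70,-140,-50],0,0],[[-70,-160,-50],0,0],[[-70,-160,-50],0,0],[[-70,-160,-50],0,0]]'; python3 -c "
from h import *
d=read_camera('top');P=cloud(d);jigmeas(d,P);cv2.imwrite('pics/t8.png',cv2.resize(d['frame'][110:290,240:440],None,fx=4,fy=3.3))
l=np.zeros((400,640),bool);l[150:220,340:425]=1;l&=(P[...,2]>.077)&(P[...,2]<.1)&(P[...,1]<-.06)&(d['frame'].max(2)<60)
print('charger',l.sum(),rect(P,l),np.percentile(P[l][:,2],[2,50,98]))
print(get_state()['eef_pos'])
"
```

```text
time: 23.6
eef_pos: [0.5628, -0.1197, 0.184]
tcp_rot: [0.778, 0.628, -0.0, -0.0]
contact_force: [0.5, -0.7, 0.6]
opening: 0.997
finger_force: 0.0
time: 24.3
eef_pos: [0.3924, -0.1548, 0.2331]
tcp_rot: [0.778, 0.628, 0.0, 0.001]
contact_force: [-0.1, 0.6, -0.4]
opening: 0.999
finger_force: 0.0
bridge ((569.522216796875, -90.60330963134766), (148.72775268554688, 82.11187744140625), 77.9020767211914)
fence ((548.99267578125, -174.78395080566406), (9.192209243774414, 54.29767608642578), 77.49443817138672)
or0 (np.int32(51), (599.9179077148438, 51.947731018066406), (26.379186630249023, 9.240949630737305), 77.03934478759766, array([0.5987, 0.0529, 0.0661]))
or1 (np.int32(76), (572.3649291992188, -65.30036163330078), (7.817658424377441, 53.792606353759766), 77.94232940673828, array([ 0.5714, -0.0644,  0.0656]))
charger 996 ((561.404541015625, -120.77181243896484), (83.66654968261719, 54.68824005126953), 77.77710723876953) [0.07979682 0.08408175 0.08716005]
[ 0.39265426 -0.15478805  0.23281288]
```

View pics/t8.png

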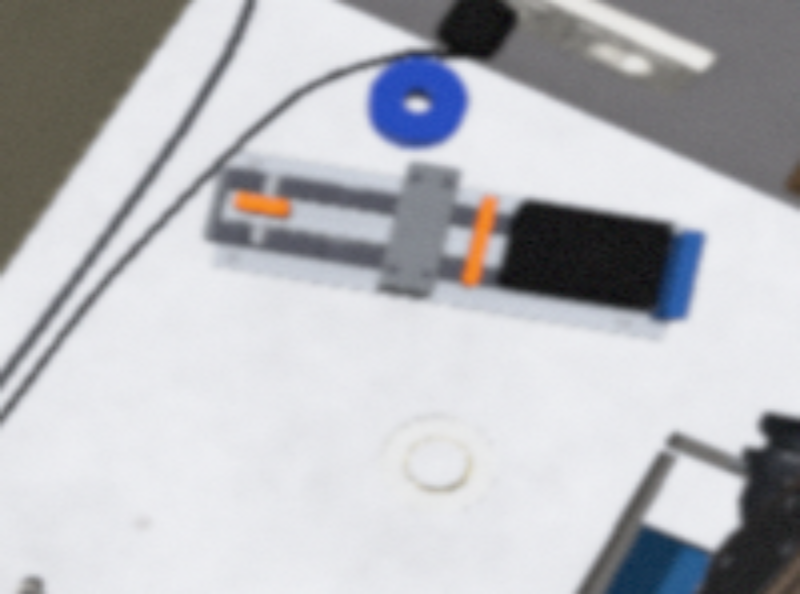

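The charger lies flat (top at 84 mm) at crop (590,255), in the bay between the fence (685,275) and the stop plate (480,240). The tape (437,465) and reel (417,100) have not moved, and the arm is clear.

```bash
python3 -m crank '[[[0,0,0],0,0],[[0,0,0],0,0],[[0,0,0],0,0]]'; python3 -c "
from plant import ctrl
print(ctrl.sign_off())"
```

```text
time: 24.65
eef_pos: [0.3924, -0.1545, 0.232]
tcp_rot: [0.778, 0.629, -0.0, -0.0]
contact_force: [-0.6, 0.4, -0.2]
opening: 1.0
finger_force: 0.0
the job is handed in; nothing more can be done
None
```

The stop was moved two notches, first by its front fin and then by its rear, the charger lies flat on the rails between fence and stop plate, the tape and reel weren't touched, and the job was handed in at 24.65 s.

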